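Hang a tray bracket in the vial rack

TASK

Hang the loose twin-arm tray bracket in the empty upper place of the slotted rack: put its four claws through the four upper slots of the two uprights, then press it down until both spring catches have snapped over the claws and it sits fully home, and let go. Press firmly but never force or bang it, and leave the vials and everything else on the bench undisturbed.

Things in the scene. Friction and masses are not known exactly. Their poses are not given: they have to be found in the camera images.
- bracket_grip (a point): Loose steel tray bracket, 270-430 g, standing on the bench: two L-shaped 4 mm plates 160 mm apart, joined by a crossbar 156 long, 10 thick, 22 high. Point: the crossbar's centre, 57 mm above the bracket's underside. +z up, y along the crossbar, +x to the claws. Plates' rear edges lie 12 mm to +x; arms (20 high) run 128 mm to -x, below the crossbar.
- bracket_claws (a point): On the bracket, midway between its two upper claws: at their resting underside, in the plane of the plates' rear edges (12 mm +x of, 5 mm below bracket_grip). Each plate has two claws, 4 mm thick, 42 mm apart in height, reaching back 8.5 mm (upper 12) and ending in a hook 8 mm down (upper 10); 4.5 mm gap between hook and rear edge.
- rack: Rack: dark foot plate 225 x 230 mm, two aluminium slotted uprights 30 wide, 236 high, 160 apart centre to centre, open between them above 115 mm. Origin on the bench midway between them in their front face; -x is the side brackets hang on, +z up. The lower place already holds a bracket with a vial tray (vial tops 97 mm high, arms reach 140 mm to -x).
- rack_slots (a point): Rack's free upper place: nominal mid-point between the lower edges of its two topmost slots, in the front face, 192 mm above the bench; axes as the rack. Two slots per upright, 8 wide, 30 high, 42 apart, in 3 mm sheet. The uprights are clamped by hand: the true slots lie up to 4.5 mm higher or lower and their face up to 8 mm nearer or farther (x) than this point tells; sideways it is true.
- catch_left (a joint): Spring catch behind the left (rack +y) topmost slot. 0 m: out; 0.002-0.005 while a claw pushes it back; 0 once snapped over the claw. Claws enter along +x with bracket_claws 10 to 22 mm above the true slot edge, and can go down when within 1.5 mm of the true face. From 13 mm above home the two catches resist, 9-18 N in all; home is a hard stop.
- catch_right (a joint): The same catch behind the right (rack -y) topmost slot. Both read 0 before a claw reaches them and again when the bracket is locked; with the bracket home, bracket_claws is 0 to 1.5 mm in front of the face at the true height of the slot's lower edge.
- vial1: Loose glass vial, 21 diameter x 44 mm, standing on the rack's lower tray; origin at its underside. Leave standing.
- vial2: Loose glass vial, 21 diameter x 44 mm, standing on the rack's lower tray; origin at its underside. Leave standing.
- vial3: Loose glass vial, 21 diameter x 44 mm, standing on the rack's lower tray; origin at its underside. Leave standing.
- carton: Cardboard vial carton 75 x 110 x 60 mm at the back of the bench; leave alone.
- sanitiser: Clear bottle 64 diameter x 160 mm at the back of the bench; leave alone.
- driver: Screwdriver 160 mm long lying at the robot's right; leave alone.
- logger: White temperature logger 60 x 90 x 22 mm, lying at the robot's right; leave alone.

How it is judged:
By the outcome, as a careful person would: the job done as asked, in the order asked, and still so for the second after the job is handed in, with the robot touching nothing.
It also fails if it takes over 51 s, if anything falls off the work surface, if the arm or the gripper's body presses on something with over 40 N, if the wrist force passes 120 N, or if a joint passes its speed limit or range.

ROBOT

A 6-joint arm with a two-finger parallel gripper is mounted at the origin on the work surface. World frame = base frame: x ahead of the robot, y to its left, z up, the work surface at z = 0. Lengths are in mm, angles in rad, forces in N, time in s.
With the tool pointing down it reaches from about 275 to 750 mm from the base axis. Payload 10.2 kg.
Tool frame: the origin (TCP) lies on the front face of the gripper's body, between the roots of the fingers; the fingertips stand 73 mm ahead of it and the grasp point (between the pads) lies 54 mm ahead of it; z points along the fingers, y is the line along which they close (so a half turn about z gives the same grasp; the last joint's range is limited). The gripper opens to 85 mm and grips with 20 to 120 N. Pads are 22 mm wide; open, the fingers measure 114 mm over their backs; the gripper's body (76 mm by 85 mm) begins 54 mm behind the grasp point. The pads swing forward as they close: fully open they stand 13 mm farther back than shut.
Start: joints at [-1.526, 0.313, 1.498, -0, 1.331, -0.223], TCP at [138.907, -506.297, 303.894] pointing down, gripper open.
Joint ranges: [-2.94, 2.94], [-0.97, 2.17], [0.19, 2.56], [-1.23, 4.37], [0.02, 3.11], [-2.88, 2.88]. Speed limits (rad/s): [2.39, 2.39, 3.01, 3.14, 3.14, 3.14].

INTERFACE

Orientations are given as a unit quaternion [w, x, y, z].
In Python, from rig import * gives the robot as it stands.
- The arm moves only by the tool step_arm, never from a script. Its argument "plan" is a list of rows, each an object with "offset": the shift along the tool's x, y, z in cm, a list of three; "rot": the turn, a rotation vector about the tool's x, y, z in degrees, a list of three; "gripper": the finger opening in cm, from 0 to 8.54. In form: [{"offset": [x, y, z], "rot": [wx, wy, wz], "gripper": gripper}, ...]. A call has 1 to 12 rows; each row is the pose to reach, as a shift and turn from the pose commanded when the call began, along the tool's axes at that moment; what a row does not reach only later rows make up. A row lasts 1/10 s, in which the tool goes at most 50 mm and 8.59 degrees, less where a joint would pass 70% of its speed; a pose out of reach is approached as far as the arm can. A call with a gripper value outside its range is refused whole. The fingers move at their own pace and stop on an object; "squeeze" is the grip in N (left out, the last holds). Time passes only in rows, so rows that repeat a pose let the fingers close. It gives the time, the measured TCP pose, the force, the opening and the grip force at its end, in the units of the state.
- sense(): the state, without advancing time (a new reading comes with each control period).
- capture(name): name is "side" or "top" or "wrist"; returns a dict with "color" (384x512x3 uint8, red, green, blue), "depth" (384x512 float32, mm along the optical axis (not along the pixel's ray), 0 where there is no reading), "vertical_fov" (degrees; the focal length in pixels is half the picture's height over the tangent of half this angle, whatever the lens; pixels are square), "cx", "cy" (the principal point, pixels), "rvec" (rotation vector, rad) and "tvec" (3), from world to camera coordinates, as OpenCV has them; the wrist camera has in their place "mount" (4x4, takes a point from camera to tool coordinates, whose origin is the TCP and whose axes are the flange's). Camera axes: x right, y down, z forward; pixel columns grow to the right and rows downward; lengths in mm; the calibration is good to about 2 mm. The wrist camera is an equidistant fisheye: a pixel r from the principal point sees the ray r / f radians off the axis. A picture is of the moment at which its call begins: read the wrist's pose just before it.
- finish_job(): hands the job in; it is judged then, once.
The state is a dict: "time_s": time; "joints": joint angles; "dq": joint speeds; "tau": joint torques, N m; "eef_pos": TCP position; "ee_rot": TCP orientation; "force": force on the tool from outside, world axes, zero at the start; "wrist_torque": the same for the moment, N m; "grip_width": opening from 0.0 (shut) to 1.0 (fully open); "grip_force": force on a finger pad.
Only numpy, scipy, OpenCV 4.12 (cv2) and the standard library are available. Lean on these libraries where they do the work, as an engineer would, in place of code of your own. Each camera call takes 0.05 s, during which the arm holds its last target. There are 200 camera calls.

## Working session

There is one attempt and no reset: what is moved stays moved. The work goes in short steps, Python scripts to look and compute and a tool call to move; the robot and the scene stay as the last step left them, time stands still between calls to the robot, and variables do not carry over. Pictures are saved under pics/ and viewed, at most 10 in all, crops included, and the job is handed in when it is done.

Besides the shell and the picture viewer there is one more tool, called after "Call:" in YAML: its name, and indented under it one key for each argument. step_arm: Moves the arm, as the interface text tells. Its arguments: {"type":"object","properties":{"plan":{"type":"array"},"squeeze":{"type":"number"}},"required":["plan"]}

```bash
mkdir -p pics
cat > h.py <<'E'
from rig import *
import numpy as np, cv2
from scipy.spatial.transform import Rotation as R
def cloud(c):
    "world points HxWx3 for a fixed camera"
    h,w=c["depth"].shape; f=h/2/np.tan(np.radians(c["vertical_fov"])/2)
    u,v=np.meshgrid(np.arange(w),np.arange(h)); d=c["depth"]
    P=np.stack([(u-c["cx"])/f*d,(v-c["cy"])/f*d,d],-1)
    M=R.from_rotvec(np.ravel(c["rvec"])).as_matrix()
    W=(P-np.ravel(c["tvec"]))@M
    W[d==0]=np.nan
    return W
def pose():
    s=sense(); q=np.array(s["ee_rot"]); return np.array(s["eef_pos"]),R.from_quat(q[[1,2,3,0]]),s
E
python3 - <<'E'
from h import *
ims=[]
for n in("side","top"):
    c=capture(n); np.savez("pics/%s0.npz"%n,**c); cv2.imwrite("pics/%s0.png"%n,cv2.resize(c["color"][...,::-1],(800,600)))
    print(n,c["vertical_fov"],c["rvec"],c["tvec"])
p,r,s=pose();print(s)
E
```

```text
side 55.65892081946631 [ 0.32021996 -2.64577558  1.44446798] [535.2343094  236.987177   955.18319249]
top 53.134399798458894 [ 2.20005317 -2.15494783  0.07747786] [ -67.42146666  593.3058528  1312.99115797]
{'time_s': 0.1, 'joints': array([-1.52637978e+00,  3.13370321e-01,  1.49836078e+00, -5.71504907e-06,
        1.33100479e+00, -2.23400009e-01]), 'dq': array([ 0.00166878, -0.00172952, -0.00217918,  0.0013614 , -0.0010385 ,
       -0.00076253]), 'tau': array([ 2.86199822e-03, -4.12903798e+01, -2.60144144e+01, -2.32633938e-04,
        3.01663931e-03,  7.57681960e-06]), 'eef_pos': array([ 138.90928598, -506.13320379,  303.40452427]), 'ee_rot': array([-5.69576839e-04,  9.91047423e-01,  1.33509097e-01,  4.83224026e-05]), 'force': array([ 0.24564405,  0.41034727, -0.46131868]), 'wrist_torque': array([-0.02427762,  0.0060699 , -0.02958052]), 'grip_force': 0.0, 'grip_width': 0.9994263202050149}
```

View pics/side0.png

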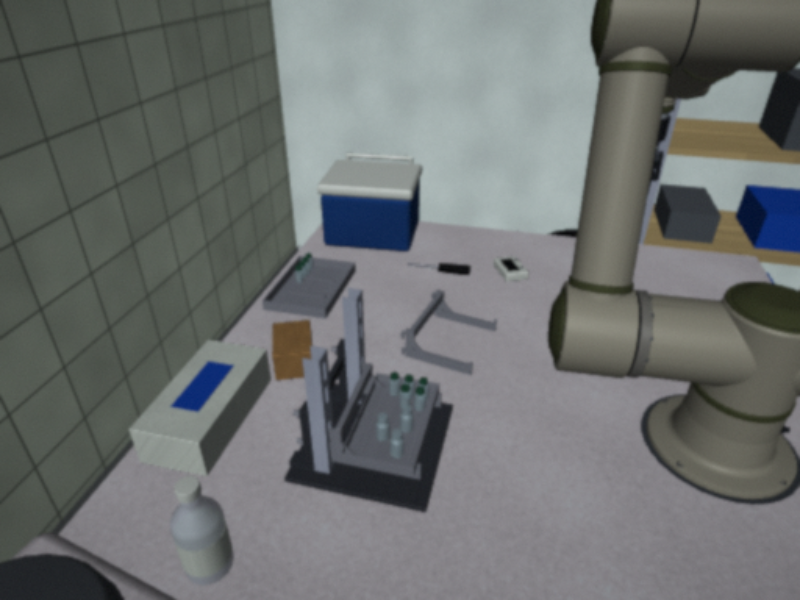

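View pics/top0.png

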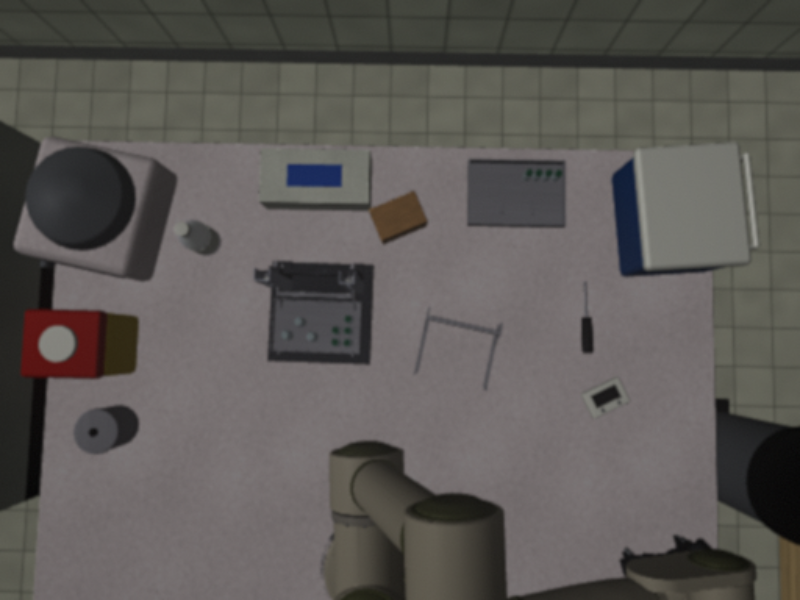

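The side view shows the rack around (370,430) and the loose bracket around (440,330). In the top view, the bracket's crossbar runs from (429,317) to (499,332) with its arms toward the robot. The rack sits around (320,310), with its uprights at about (281,278) and (355,278).

Run:
```python
from h import *
np.set_printoptions(precision=1,suppress=True,linewidth=150)
for n in("top","side"):
    c=dict(np.load(f"pics/{n}0.npz")); W=cloud(c); z=W[...,2]
    h,w=z.shape;s=800/512
    def reg(u0,v0,u1,v1):
        a=W[int(v0/s):int(v1/s),int(u0/s):int(u1/s)].reshape(-1,3); return a[~np.isnan(a[:,0])]
    B=reg(405,300,515,395) if n=="top" else reg(395,285,500,378)
    print(n,"bench z",np.median(B[:,2]))
    cr=B[(B[:,2]>53)&(B[:,2]<85)]
    (cx,cy),(l,wd),an=cv2.minAreaRect(cr[:,:2].astype(np.float32)); print("crossbar",len(cr),cr.mean(0),cr.min(0),cr.max(0),(cx,cy),l,wd,an)
    d=np.linalg.svd(cr[:,:2]-cr[:,:2].mean(0))[2][0]; print("dir",d, np.degrees(np.arctan2(d[1],d[0])))
    up=reg(255,250,385,300) if n=="top" else reg(290,280,372,480)
    for zl,zh in((215,260),(130,215)):
        q=up[(up[:,2]>zl)&(up[:,2]<zh)]; print("uprights",zl,len(q),q.mean(0))
        if len(q)<2: continue
        k=cv2.kmeans(q[:,:2].astype(np.float32),2,None,(3,50,.1),5,0)[1].ravel()
        for i in(0,1): a=q[k==i]; print("  ",len(a),a.mean(0),a.min(0),a.max(0))
```

```text
top bench z -0.4445805617144837
crossbar 169 [ 536.1 -177.9   66.1] [ 515.7 -261.1   53.3] [573.9 -98.3  73.2] (542.5855712890625, -178.96519470214844) 164.12611389160156 28.05614471435547 77.62494659423828
dir [0.2 1. ] 78.7122592672641
uprights 215 88 [612.3 146.5 229.1]
   50 [613.3 216.1 227.9] [604.  201.9 215.5] [628.1 232.  239.3]
   38 [610.9  54.9 230.8] [601.8  42.8 215.2] [626.6  72.1 240.7]
uprights 130 230 [618.7 147.  173.2]
   130 [619.2 214.8 174.1] [603.8 202.1 130.6] [643.1 232.9 214. ]
   100 [618.   58.8 172. ] [601.8  43.1 130.6] [643.   72.1 215. ]
side bench z 3.4103685626281015
crossbar 212 [ 538.3 -170.    65.5] [ 514.5 -266.9   53.1] [575.3 -97.5  73.5] (544.07568359375, -183.13438415527344) 171.4453582763672 30.82871437072754 78.3259048461914
dir [0.2 1. ] 78.24449724024794
uprights 215 370 [615.  151.6 229.3]
   215 [615.8 218.3 229.2] [604.9 199.9 215.3] [629.9 232.3 242. ]
   155 [613.9  59.1 229.5] [602.5  38.2 215.3] [628.   72.2 239.9]
uprights 130 880 [615.3 155.6 170.5]
   503 [616.  223.8 170.4] [604.5 199.1 130.2] [646.7 232.1 214.9]
   377 [614.4  64.6 170.6] [602.7  37.5 130.4] [645.   74.1 214.6]
```

```bash
cat >> h.py <<'E'
np.set_printoptions(precision=2,suppress=True,linewidth=150)
def goal(grip_xyz,yaw,p=None,r=None):
    "tool offset (cm) and rot (deg) bringing the grasp point to grip_xyz, tool down, tool y along yaw (deg)"
    if p is None: p,r,_=pose()
    c,s=np.cos(np.radians(yaw)),np.sin(np.radians(yaw))
    T=R.from_matrix(np.array([[-s,c,0],[c,s,0],[0,0,-1]]).T if 0 else np.column_stack([[-s,c,0],[c,s,0],[0,0,-1]]))
    t=np.array(grip_xyz,float)+[0,0,54]
    return r.inv().apply(t-p)/10,np.degrees((r.inv()*T).as_rotvec())
E
python3 - <<'E'
from h import *
c=capture("wrist"); print(c["mount"],c["vertical_fov"],c["cx"],c["cy"])
print(goal([537,-179,180],-11.5))
E
```

```text
[[ -0.    -0.96  -0.28  70.22]
 [  1.    -0.    -0.     0.09]
 [  0.    -0.28   0.96 -69.7 ]
 [  0.     0.     0.     1.  ]] 65.70646984690485 252.6624004955743 186.08027498403783
(array([ 47.05, -21.01,   6.98]), array([ -0.04,  -0.04, -63.16]))
```

Call:
step_arm:
  plan:
    - {"offset": [47.0, -21.0, 7.0], "rot": [0, 0, -63.2], "gripper": 8.5}
    - {"offset": [47.0, -21.0, 7.0], "rot": [0, 0, -63.2], "gripper": 8.5}
    - {"offset": [47.0, -21.0, 7.0], "rot": [0, 0, -63.2], "gripper": 8.5}
    - {"offset": [47.0, -21.0, 7.0], "rot": [0, 0, -63.2], "gripper": 8.5}
    - {"offset": [47.0, -21.0, 7.0], "rot": [0, 0, -63.2], "gripper": 8.5}
    - {"offset": [47.0, -21.0, 7.0], "rot": [0, 0, -63.2], "gripper": 8.5}
    - {"offset": [47.0, -21.0, 7.0], "rot": [0, 0, -63.2], "gripper": 8.5}
    - {"offset": [47.0, -21.0, 7.0], "rot": [0, 0, -63.2], "gripper": 8.5}
    - {"offset": [47.0, -21.0, 7.0], "rot": [0, 0, -63.2], "gripper": 8.5}
    - {"offset": [47.0, -21.0, 7.0], "rot": [0, 0, -63.2], "gripper": 8.5}
    - {"offset": [47.0, -21.0, 7.0], "rot": [0, 0, -63.2], "gripper": 8.5}
    - {"offset": [47.0, -21.0, 7.0], "rot": [0, 0, -63.2], "gripper": 8.5}

```text
time_s: 1.35
eef_pos: [537.8, -177.4, 232.9]
ee_rot: [-0.001, 0.773, 0.634, -0.0]
force: [-1.0, -0.9, 0.5]
grip_width: 0.995
grip_force: 0.0
```

```bash
cat >> h.py <<'E'
def wcloud(c,p,r):
    h,w=c["depth"].shape; f=h/2/np.tan(np.radians(c["vertical_fov"])/2)
    u,v=np.meshgrid(np.arange(w),np.arange(h)); d=c["depth"]
    x,y=(u-c["cx"])/f,(v-c["cy"])/f; t=np.hypot(x,y)+1e-9; k=np.tan(t)/t
    P=np.stack([x*k*d,y*k*d,d],-1); M=c["mount"]
    W=r.apply((P@M[:3,:3].T+M[:3,3]).reshape(-1,3)).reshape(P.shape)+p
    W[d==0]=np.nan
    return W
E
python3 - <<'E'
from h import *
p,r,s=pose(); c=capture("wrist"); W=wcloud(c,p,r); np.savez("pics/w1.npz",W=W,**c)
img=cv2.resize(c["color"][...,::-1],(800,600))
cv2.imwrite("pics/w1.png",img); print(p,r.as_matrix())
E
```

```text
[ 537.77 -177.39  232.9 ] [[ 0.2   0.98 -0.  ]
 [ 0.98 -0.2   0.  ]
 [ 0.   -0.   -1.  ]]
```

View pics/w1.png

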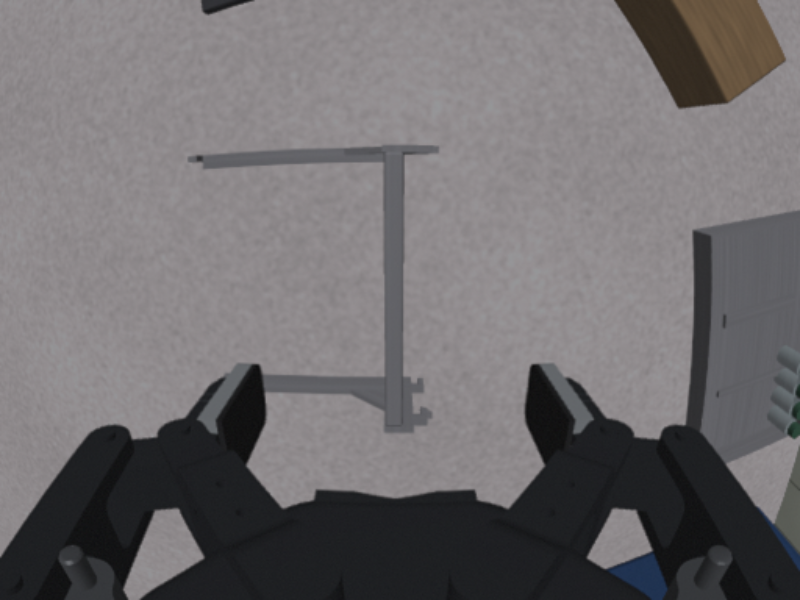

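The wrist view shows the crossbar as a vertical strip from (393,150) to (393,430), between the open pads at (235,400) and (555,400). The claws are on the right at (420,385) and (425,415).

```bash
cat >> h.py <<'E'
def crossbar(W,zl=60,zh=75,box=(495,590,-280,-80)):
    a=W.reshape(-1,3); a=a[~np.isnan(a[:,0])]
    a=a[(a[:,0]>box[0])&(a[:,0]<box[1])&(a[:,1]>box[2])&(a[:,1]<box[3])]
    return a[(a[:,2]>zl)&(a[:,2]<zh)]
E
python3 - <<'E'
from h import *
d=np.load("pics/w1.npz"); W=d["W"]
a=crossbar(W); print(len(a),a.min(0),a.max(0),np.median(W[:180,:80].reshape(-1,3)[:,2]))
top=a[a[:,2]>np.percentile(a[:,2],90)-3]; print(len(top),np.percentile(top[:,2],[5,50,95]))
(c,(l,w),an)=cv2.minAreaRect(top[:,:2].astype(np.float32)); print(c,l,w,an)
v=np.linalg.svd(top[:,:2]-top[:,:2].mean(0),full_matrices=False)[2][0]; v*=np.sign(v[1]); print("bar dir deg",np.degrees(np.arctan2(v[1],v[0])))
n=np.array([v[1],-v[0]])
s=top[:,:2]@v; t=top[:,:2]@n
print("along",np.percentile(s,[0,1,50,99,100]),"across",np.percentile(t,[0,2,50,98,100]))
for lo in np.arange(s.min(),s.max(),20):
    m=(s>=lo)&(s<lo+20); print(round(lo-s.min()),m.sum(),np.percentile(t[m],[2,98]),top[m,2].mean())
smid=(s.min()+s.max())/2; tm=(np.percentile(t,2)+np.percentile(t,98))/2
print("centre",smid*v+tm*n)
E
```

```text
2351 [ 513.99 -263.13   60.02] [571.01 -99.47  69.7 ] nan
2300 [66.32 67.59 68.71]
(538.7074584960938, -181.29150390625) 163.62799072265625 17.954181671142578 78.551025390625
bar dir deg 78.69618597258268
along [-154.01 -152.06  -63.4     9.48    9.61] across [554.74 555.85 561.27 568.72 572.98]
0 253 [555.67 571.53] 67.37587010048111
20 236 [555.86 565.76] 67.35567656557646
40 245 [556.06 565.63] 67.44485097709281
60 270 [556.21 565.52] 67.64696861322989
80 280 [556.32 565.42] 67.5807081376144
100 293 [556.44 565.34] 67.71354931864956
120 299 [556.51 565.26] 67.64577492831728
140 319 [555.77 565.22] 67.5780529227253
160 105 [555.07 572.95] 67.66293008348856
centre [ 537.22 -181.01]
```

```bash
cat >> h.py <<'E'
import json
def cmd(off=None,rot=None):
    "track commanded pose (file); apply a move if given"
    try: d=json.load(open("cmd.json"))
    except OSError:
        d={"p":[138.907,-506.297,303.894],"q":R.from_rotvec(np.pi*np.array([np.cos(np.arctan2(.1335091,.9910474)),np.sin(np.arctan2(.1335091,.9910474)),0])).as_quat().tolist()}
    p,r=np.array(d["p"]),R.from_quat(d["q"])
    if off is not None:
        p=p+r.apply(np.array(off)*10); r=r*R.from_rotvec(np.radians(rot))
        json.dump({"p":p.tolist(),"q":r.as_quat().tolist()},open("cmd.json","w"))
    return p,r
E
python3 - <<'E'
from h import *
p,r=cmd([47,-21,7],[0,0,-63.2]); pm,rm,s=pose()
print(p,pm,pm-p,"rot err",np.degrees((r.inv()*rm).as_rotvec()),r.as_matrix()[:2,1])
print(goal([535.9,-180.7,110],-11.3,p,r)); print(goal([535.9,-180.7,57],-11.3,p,r))
E
```

```text
[ 536.58 -179.41  233.89] [ 536.87 -178.65  233.28] [ 0.29  0.76 -0.62] rot err [ 0.06  0.01 -0.12] [ 0.98 -0.2 ]
(array([-0.14, -0.04,  6.99]), array([ 0.  ,  0.  , -0.16]))
(array([-0.14, -0.04, 12.29]), array([ 0.  ,  0.  , -0.16]))
```

Call:
step_arm:
  plan:
    - {"offset": [-0.15, -0.05, 4.0], "rot": [0, 0, -0.2], "gripper": 8.5}
    - {"offset": [-0.15, -0.05, 8.0], "rot": [0, 0, -0.2], "gripper": 8.5}
    - {"offset": [-0.15, -0.05, 11.0], "rot": [0, 0, -0.2], "gripper": 8.5}
    - {"offset": [-0.15, -0.05, 12.2], "rot": [0, 0, -0.2], "gripper": 6.0}
    - {"offset": [-0.15, -0.05, 12.2], "rot": [0, 0, -0.2], "gripper": 4.0}
    - {"offset": [-0.15, -0.05, 12.2], "rot": [0, 0, -0.2], "gripper": 2.0}
    - {"offset": [-0.15, -0.05, 12.2], "rot": [0, 0, -0.2], "gripper": 1.4}
    - {"offset": [-0.15, -0.05, 12.2], "rot": [0, 0, -0.2], "gripper": 1.2}
    - {"offset": [-0.15, -0.05, 12.2], "rot": [0, 0, -0.2], "gripper": 0.8}
    - {"offset": [-0.15, -0.05, 12.2], "rot": [0, 0, -0.2], "gripper": 0.0}
    - {"offset": [-0.15, -0.05, 12.2], "rot": [0, 0, -0.2], "gripper": 0.0}
    - {"offset": [-0.15, -0.05, 12.2], "rot": [0, 0, -0.2], "gripper": 0.0}
  squeeze: 80

```text
time_s: 2.6
eef_pos: [536.0, -181.0, 113.3]
ee_rot: [0.001, 0.773, 0.634, 0.0]
force: [-1.8, -0.9, 6.6]
grip_width: 0.097
grip_force: 78.2
```

Run:
```python
from h import *
p,r=cmd([-.15,-.05,12.2],[0,0,-.2]); pm,rm,s=pose()
print(p,pm,np.degrees((r.inv()*rm).as_rotvec()),s["force"],s["wrist_torque"],s["grip_width"])
for g in ([535.9,-180.7,225],[548,137,225]): print(goal(g,-11.3 if g[1]<0 else -0.8,p,r))
```

```text
[ 535.79 -180.78  111.89] [ 536.04 -181.    113.26] [-0.08 -0.04 -0.01] [-1.84 -0.88  6.64] [ 0.12  0.46 -0.04] 0.09656356387278338
(array([  0.01,   0.01, -16.71]), array([0.  , 0.  , 0.04]))
(array([ 31.41,  -5.01, -16.71]), array([  0.  ,   0.  , -10.46]))
```

Call:
step_arm:
  plan:
    - {"offset": [0, 0, -1.5], "rot": [0, 0, 0], "gripper": 0}
    - {"offset": [0, 0, -4.5], "rot": [0, 0, 0], "gripper": 0}
    - {"offset": [0, 0, -8.5], "rot": [0, 0, 0], "gripper": 0}
    - {"offset": [0, 0, -12.5], "rot": [0, 0, 0], "gripper": 0}
    - {"offset": [2.0, -0.3, -16], "rot": [0, 0, -1], "gripper": 0}
    - {"offset": [6.0, -1.0, -16.7], "rot": [0, 0, -2], "gripper": 0}
    - {"offset": [10.5, -1.7, -16.7], "rot": [0, 0, -4], "gripper": 0}
    - {"offset": [15.0, -2.4, -16.7], "rot": [0, 0, -5.5], "gripper": 0}
    - {"offset": [19.5, -3.2, -16.7], "rot": [0, 0, -7], "gripper": 0}
    - {"offset": [24.0, -4, -16.7], "rot": [0, 0, -8.5], "gripper": 0}
    - {"offset": [28.5, -4.7, -16.7], "rot": [0, 0, -10], "gripper": 0}
    - {"offset": [31.4, -5, -16.7], "rot": [0, 0, -10.5], "gripper": 0}

```text
time_s: 3.8
eef_pos: [547.4, 139.9, 279.2]
ee_rot: [-0.0, 0.711, 0.703, 0.0]
force: [0.6, -0.5, -2.4]
grip_width: 0.102
grip_force: 78.5
```

Run:
```python
from h import *
p,r=cmd([31.4,-5,-16.7],[0,0,-10.5])
capture("top")
for n in("side","top"):
    c=capture(n); np.savez("pics/%s2.npz"%n,**c)
pm,rm,s=pose(); c=capture("wrist"); W=wcloud(c,pm,rm); np.savez("pics/w2.npz",W=W,**c)
cv2.imwrite("pics/w2.png",cv2.resize(c["color"][...,::-1],(800,600)))
print(p,pm,np.degrees((r.inv()*rm).as_rotvec()),s["force"],s["wrist_torque"],s["grip_width"],s["grip_force"])
```

```text
[548.04 136.94 278.89] [547.69 138.47 278.89] [ 0.01 -0.   -0.17] [-0.61 -0.81 -3.14] [-0.05 -0.1   0.  ] 0.09813103038373057 78.44767212867737
```

View pics/w2.png

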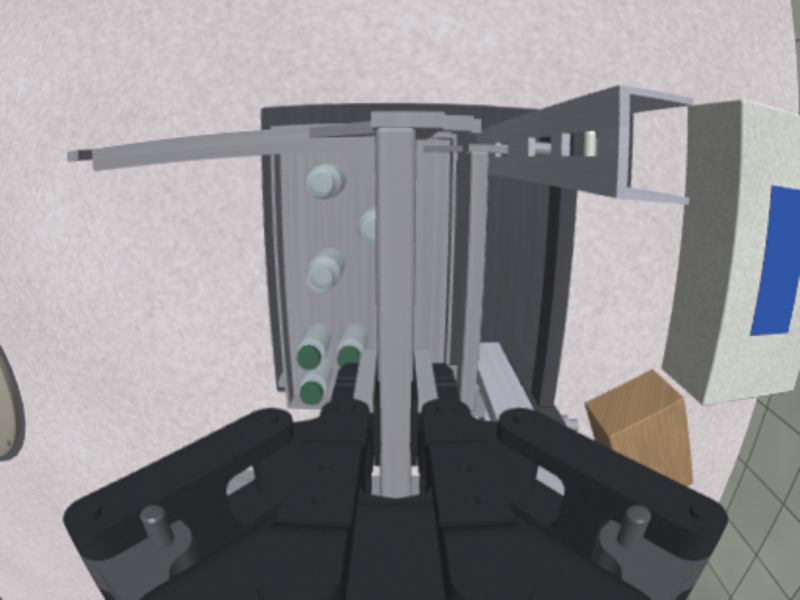

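The wrist view shows the held bracket with its crossbar at (395,300) and +y plate at (430,125). The left upright's front face runs from (500,150) to its top at (622,140), and the slots are at (565,145) and (590,143). The vials are standing at (323,180), (323,270) and (370,225).

Run:
```python
from h import *
d=np.load("pics/w2.npz"); W=d["W"]; a=W.reshape(-1,3); a=a[~np.isnan(a[:,0])]
f=a[(a[:,0]>590)&(a[:,0]<625)&(a[:,1]>190)&(a[:,1]<245)&(a[:,2]>110)&(a[:,2]<245)]
f=f[f[:,0]<np.percentile(f[:,0],50)+3]
# face plane x = a+b*y+c*z, robust
m=np.ones(len(f),bool)
for _ in range(6):
    A=np.c_[np.ones(m.sum()),f[m,1]-217,f[m,2]-192]; k=np.linalg.lstsq(A,f[m,0],rcond=None)[0]
    e=f[:,0]-np.c_[np.ones(len(f)),f[:,1]-217,f[:,2]-192]@k; m=abs(e)<2
print("left face x at slot, slopes",k,m.sum(),e[m].std(),"y range by z")
for z in range(115,245,15):
    q=f[m&(f[:,2]>=z)&(f[:,2]<z+15)]
    if len(q)>5: print(z,len(q),np.percentile(q[:,1],[0,2,98,100]),q[:,0].mean())
print("zmax",f[m,2].max())
b=crossbar(W,205,240,(500,580,40,240)); t=b[b[:,2]>np.percentile(b[:,2],80)-4]
print("bar",len(t),t.min(0),t.max(0),np.percentile(t[:,2],[5,50,95]))
mid=t[(t[:,1]>100)&(t[:,1]<205)]
for lo in range(80,230,15):
    q=t[(t[:,1]>=lo)&(t[:,1]<lo+15)]
    if len(q)>5: print(lo,len(q),np.percentile(q[:,0],[2,98]),q[:,2].mean())
# slots: pixels within face area seeing beyond the face
for n in("top","side"):
    c=dict(np.load(f"pics/{n}2.npz")); V=cloud(c).reshape(-1,3); V=V[~np.isnan(V[:,0])]
    q=V[(V[:,0]>590)&(V[:,0]<650)&(V[:,1]>20)&(V[:,1]<250)&(V[:,2]>222)&(V[:,2]<245)]
    for l,h in((20,110),(160,250)):
        g=q[(q[:,1]>l)&(q[:,1]<h)]; print(n,len(g),np.percentile(g,[0,3,97,100],axis=0).tolist())
```

```text
left face x at slot, slopes [605.83   0.01   0.  ] 3821 0.4998751216770473 y range by z
115 186 [200.78 201.43 230.15 230.86] 605.7404591726973
130 223 [201.04 201.63 230.39 230.99] 605.6994516565
145 260 [201.02 201.56 230.42 230.93] 605.8656716153251
160 252 [201.11 201.67 230.37 230.82] 605.7260824711367
175 391 [200.9  201.39 230.3  230.94] 605.7036313720188
190 493 [200.99 201.49 230.37 231.09] 605.8152723453481
205 543 [200.69 201.42 230.45 231.24] 605.7343085789073
220 957 [200.96 201.57 230.37 231.1 ] 605.7048030923694
235 471 [200.81 201.54 230.22 230.91] 606.4429647825514
zmax 238.88272549660056
bar 6543 [529.75 106.1  229.75] [565.52 221.22 240.  ] [231.93 233.21 234.56]
95 95 [542.43 551.96] 232.9725795635367
110 470 [542.65 552.39] 233.105506604473
125 524 [543.2  551.84] 233.19570472180146
140 1194 [531.03 564.2 ] 233.71908834260222
155 791 [542.95 552.62] 233.13551681917326
170 864 [543.31 552.59] 233.22789912935482
185 973 [543.19 553.04] 233.1779283419733
200 991 [543.45 553.08] 233.2435810044711
215 641 [542.88 560.02] 233.1602615048297
top 28 [[602.4730523051013, 4
[... 258 characters left out ...]
29533, 222.53808098392793], [614.5079581976129, 203.1984022699974, 222.5934468765969], [627.9114711130802, 232.96758816503424, 237.64207792736696], [628.1309906170109, 233.00295964189718, 237.77938800133327]]
side 5 [[603.328378921237, 41.25196749819295, 227.00242225941696], [603.3763110785593, 41.49541670800209, 227.1535666590811], [617.715211176128, 69.55754748912292, 239.24749454627096], [618.1027290922862, 70.3984569906983, 239.4563398055772]]
side 173 [[604.926613293022, 198.273360758698, 222.0121324542466], [605.3463747495043, 200.48131506016654, 222.72610851471296], [628.7736334728834, 230.9140131293504, 239.90936499186603], [629.2436791319831, 232.41809325336038, 240.33505999995342]]
```

Run:
```python
from h import *
d=dict(np.load("pics/w2.npz")); W=d["W"]; pm,rm,s=pose()
C=rm.apply(d["mount"][:3,3])+pm
fx=lambda y:605.8+.01*(y-216)
X=W; t=(fx(216)-C[0])/(X[...,0]-C[0]); Y=C[1]+t*(X[...,1]-C[1]); Z=C[2]+t*(X[...,2]-C[2])
beh=(X[...,0]>608.3)&(Y>205)&(Y<227)&(Z>100)&(Z<236)
on=np.isnan(X[...,0])
n,lab,st,cen=cv2.connectedComponentsWithStats(beh.astype(np.uint8))
for i in range(1,n):
    k=lab==i
    if k.sum()>3: print(k.sum(),"Y",Y[k].min(),Y[k].max(),Y[k].mean(),"Z",Z[k].min(),Z[k].max(),"pix",cen[i],"x",np.nanmedian(X[k][:,0]))
# arms top height along x, +y plate
a=W.reshape(-1,3); q=a[(a[:,1]>210)&(a[:,1]<226)&(a[:,2]>165)&(a[:,2]<200)]
for x in range(410,540,15):
    g=q[(q[:,0]>=x)&(q[:,0]<x+15)]
    if len(g)>5: print(x,len(g),np.percentile(g[:,2],[5,50,95]),np.percentile(g[:,1],[2,98]))
c=d["color"][...,::-1][30:150,250:450]
cv2.imwrite("pics/w2c.png",cv2.resize(c,(800,480),interpolation=2))
```

```text
282 Y 211.63995805030578 219.54468574637536 215.41770029588585 Z 198.3793175880877 222.87907363013124 pix [372.66  91.61] x 632.3513286038803
127 Y 211.79309072436791 219.49662776647534 215.44755121139454 Z 158.01254126611758 180.61850916508462 pix [346.83  93.18] x 623.1298390834253
27 Y 212.24948053451746 218.9297879742275 215.62763598060798 Z 103.1299746166383 110.50948273101764 pix [323.  95.] x 615.0704576097988
410 45 [182.95 194.96 196.41] [218.43 222.72]
425 304 [184.38 185.76 194.69] [213.88 222.33]
440 286 [184.35 185.48 186.6 ] [213.7  222.13]
455 326 [184.26 185.48 186.6 ] [213.51 222.01]
470 348 [184.55 185.52 186.64] [213.35 221.87]
485 386 [184.46 185.48 186.51] [213.26 221.74]
500 413 [184.45 185.57 186.65] [213.03 221.54]
515 424 [184.61 185.89 194.69] [212.91 221.25]
530 291 [184.45 186.03 199.42] [212.59 220.8 ]
```

View pics/w2c.png

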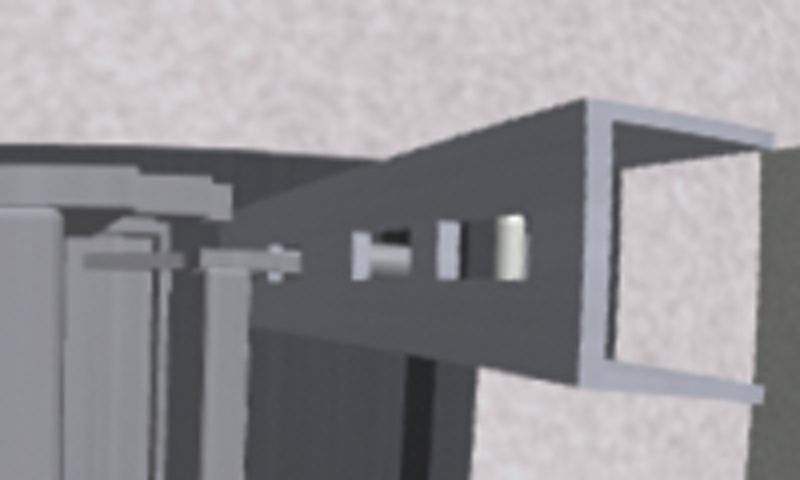

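The crop shows the free upper slot at crop pixels (437–527, 247), with the catch light at its upper end. The lower slot is at (353–410, 255). The slot's centre is at y≈215.7 and its lower edge at z≈193.

Call:
step_arm:
  plan:
    - {"offset": [-0.08, 0.6, 0.4], "rot": [0, 0, 0], "gripper": 0}
    - {"offset": [-0.08, 1.4, 0.84], "rot": [0, 0, 0], "gripper": 0}
    - {"offset": [-0.08, 2.1, 0.84], "rot": [0, 0, 0], "gripper": 0}
    - {"offset": [-0.08, 2.5, 0.84], "rot": [0, 0, 0], "gripper": 0}
    - {"offset": [-0.08, 2.5, 0.84], "rot": [0, 0, 0], "gripper": 0}
    - {"offset": [-0.08, 2.5, 0.84], "rot": [0, 0, 0], "gripper": 0}
    - {"offset": [-0.08, 2.5, 0.84], "rot": [0, 0, 0], "gripper": 0}

```text
time_s: 4.7
eef_pos: [572.9, 135.8, 270.6]
ee_rot: [-0.0, 0.712, 0.702, 0.0]
force: [0.9, -0.6, -2.0]
grip_width: 0.101
grip_force: 78.4
```

Run:
```python
from h import *
p,r=cmd([-.08,2.5,.84],[0,0,0])
pm,rm,s=pose(); d=capture("wrist"); W=wcloud(d,pm,rm); np.savez("pics/w3.npz",W=W,**d)
cv2.imwrite("pics/w3.png",cv2.resize(d["color"][...,::-1][30:150,230:430],(800,480),interpolation=2))
print(p,pm,np.degrees((r.inv()*rm).as_rotvec()),s["force"],s["wrist_torque"],s["grip_width"], r.as_matrix()[:2,1])
C=rm.apply(d["mount"][:3,3])+pm; a=W.reshape(-1,3); a=a[~np.isnan(a[:,0])]
f=a[(a[:,0]>595)&(a[:,0]<612)&(a[:,1]>200)&(a[:,1]<232)&(a[:,2]>200)&(a[:,2]<234)]
fx=np.median(f[:,0]); print("face x",fx,"y",f[:,1].min(),f[:,1].max(),np.polyfit(f[:,1],f[:,0],1)[0])
X=W; t=(fx-C[0])/(X[...,0]-C[0]); Y=C[1]+t*(X[...,1]-C[1]); Z=C[2]+t*(X[...,2]-C[2])
beh=(X[...,0]>fx+1.2)&(Y>205)&(Y<227)&(Z>140)&(Z<234)
n,lab,st,cen=cv2.connectedComponentsWithStats(beh.astype(np.uint8))
for i in range(1,n):
    k=lab==i
    if k.sum()>3: print(k.sum(),"Y",Y[k].min(),Y[k].max(),"Z",Z[k].min(),Z[k].max(),"pix",cen[i])
# plate and claws: points behind the bar up to the face
q=a[(a[:,1]>205)&(a[:,1]<226)&(a[:,2]>195)&(a[:,2]<232)]
for x in list(range(560,602,3)):
    g=q[(q[:,0]>=x)&(q[:,0]<x+3)]
    if len(g)>3: print(x,len(g),"y",np.percentile(g[:,1],[0,5,95,100]),"z",g[:,2].min(),g[:,2].max())
for lo in range(110,230,15):
    g=a[(a[:,1]>=lo)&(a[:,1]<lo+15)&(a[:,2]>220)&(a[:,2]<229)&(a[:,0]>555)&(a[:,0]<590)]
    if len(g)>5: print("bar",lo,len(g),np.percentile(g[:,0],[2,98]),g[:,1].max(),np.median(g[:,2]))
```

```text
[573.03 135.81 270.49] [572.9  135.82 270.61] [ 0.  0. -0.] [ 0.9  -0.63 -2.02] [ 0.01 -0.02  0.  ] 0.10127138380238965 [ 1.   -0.01]
face x 605.6835193528967 y 200.80716066330174 231.36692569802207 0.020017435337272068
221 Y 211.9499961633152 219.48520129049427 Z 197.59427737750653 221.82267494167695 pix [326.12  81.6 ]
83 Y 212.07769328839703 219.40262407364213 Z 158.4435308737874 180.39196774617517 pix [308.95  86.7 ]
563 44 y [214.71 214.83 218.29 218.39] z 195.1123796237702 198.22340599967416
566 57 y [205.25 214.61 218.2  218.52] z 196.97835166806806 226.11458608087617
569 262 y [205.2  205.62 218.01 218.6 ] z 218.59921905270392 226.72496132137755
572 270 y [205.17 205.74 217.95 218.48] z 222.84584091260461 226.6700954626251
575 278 y [205.13 205.54 217.89 218.5 ] z 222.44662439528125 226.40584053350392
578 151 y [205.12 206.49 218.19 218.48] z 199.9214906319366 226.60428403863773
581 113 y [214.3  214.4  218.4  218.45] z 199.44999418136945 226.41630651396633
584 78 y [214.29 214.42 218.04 218.46] z 199.252132021435 226.60911146048704
587 74 y [214.2  214.45 218.02 218.18] z 212.50281868192238 218.92451073762388
590 81 y [214.08 214.23 218.09 218.21] z 205.4251275255644 218.44959346927874
593 46 y [214.01 214.08 218.09 218.31] z 207.07749650433715 218.93293834757316
596 44 y [214.13 214.22 218.12 218.16] z 206.10221216347225 210.4259932644796
bar 110 478 [568.23 577.28] 124.96928400628511 224.93552337559456
bar 125 541 [568.42 577.03] 139.97386189777262 224.95252334426903
bar 140 1160 [556.35 588.94] 154.99443682218944 224.88835577866078
bar 155 803 [568.31 577.91] 169.99963782380073 224.95994235353817
bar 170 886 [568.63 577.94] 184.9605798461445 224.9567467885264
bar 185 983 [568.62 578.42] 199.983410936699 224.89149540177922
bar 200 1023 [569.2 582.1] 214.99108511271112 224.92499356724966
bar 215 425 [568.28 585.49] 218.60212820733526 224.96304393536872
```

View pics/w3.png

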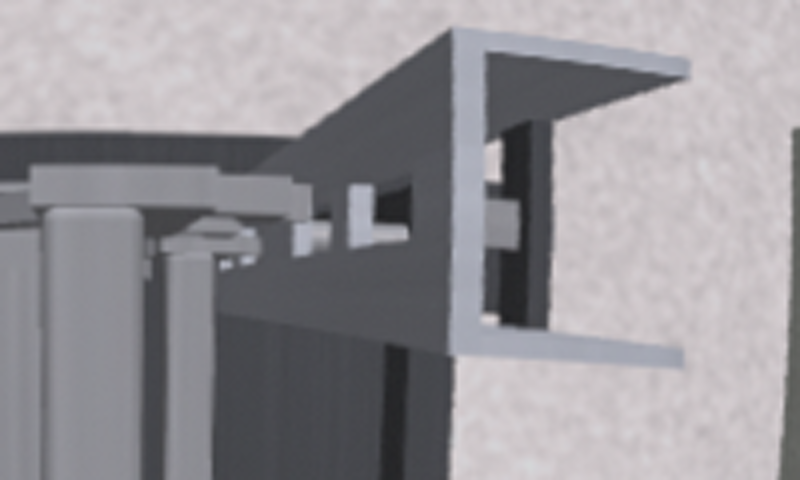

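The hook tip is at crop (310,200), just in front of the slot at (350–410, 212). Claw y is 214.1–218.1 and slot y is 211.9–219.5, so they are aligned.

Call:
step_arm:
  plan:
    - {"offset": [0, 0.3, 0], "rot": [0, 0, 0], "gripper": 0}
    - {"offset": [0, 0.6, 0], "rot": [0, 0, 0], "gripper": 0}
    - {"offset": [0, 0.9, 0], "rot": [0, 0, 0], "gripper": 0}
    - {"offset": [0, 1.2, 0], "rot": [0, 0, 0], "gripper": 0}
    - {"offset": [0, 1.5, 0], "rot": [0, 0, 0], "gripper": 0}
    - {"offset": [0, 1.5, 0], "rot": [0, 0, 0], "gripper": 0}
    - {"offset": [0, 1.5, 0], "rot": [0, 0, 0], "gripper": 0}

```text
time_s: 5.45
eef_pos: [588.1, 135.6, 270.4]
ee_rot: [-0.0, 0.712, 0.702, -0.0]
force: [-0.9, -0.4, -2.3]
grip_width: 0.102
grip_force: 78.4
```

Free so far, so the hooks are in. Next I'll creep to face contact.

Call:
step_arm:
  plan:
    - {"offset": [0, 0.1, 0], "rot": [0, 0, 0], "gripper": 0}
    - {"offset": [0, 0.2, 0], "rot": [0, 0, 0], "gripper": 0}
    - {"offset": [0, 0.3, 0], "rot": [0, 0, 0], "gripper": 0}
    - {"offset": [0, 0.4, 0], "rot": [0, 0, 0], "gripper": 0}
    - {"offset": [0, 0.5, 0], "rot": [0, 0, 0], "gripper": 0}
    - {"offset": [0, 0.5, 0], "rot": [0, 0, 0], "gripper": 0}
    - {"offset": [0, 0.5, 0], "rot": [0, 0, 0], "gripper": 0}

```text
time_s: 6.15
eef_pos: [592.7, 135.6, 270.5]
ee_rot: [-0.0, 0.712, 0.702, -0.0]
force: [-4.5, 0.4, -0.4]
grip_width: 0.102
grip_force: 78.8
```

Call:
step_arm:
  plan:
    - {"offset": [0, 0.05, 0], "rot": [0, 0, 0], "gripper": 0}
    - {"offset": [0, 0.1, 0], "rot": [0, 0, 0], "gripper": 0}
    - {"offset": [0, 0.1, 0], "rot": [0, 0, 0], "gripper": 0}

```text
time_s: 6.45
eef_pos: [593.0, 135.6, 270.5]
ee_rot: [-0.001, 0.712, 0.702, -0.001]
force: [-9.9, -0.9, 1.7]
grip_width: 0.101
grip_force: 79.3
```

Run:
```python
from h import *
cmd([0,2.1,0],[0,0,0])
p,r=cmd(); pm,rm,s=pose(); print(p,pm,np.degrees((r.inv()*rm).as_rotvec()),s["force"],s["wrist_torque"])
```

```text
[594.03 135.53 270.49] [593.03 135.57 270.48] [ 0.21 -0.02 -0.01] [-9.87 -0.88  1.67] [-0.14  1.6  -0.06]
```

Call:
step_arm:
  plan:
    - {"offset": [0, -0.1, 0], "rot": [0, 0, 0], "gripper": 0}
    - {"offset": [0, -0.17, 0.1], "rot": [0, 0, 0], "gripper": 0}
    - {"offset": [0, -0.17, 0.25], "rot": [0, 0, 0], "gripper": 0}
    - {"offset": [0, -0.17, 0.4], "rot": [0, 0, 0], "gripper": 0}
    - {"offset": [0, -0.17, 0.55], "rot": [0, 0, 0], "gripper": 0}
    - {"offset": [0, -0.17, 0.7], "rot": [0, 0, 0], "gripper": 0}
    - {"offset": [0, -0.17, 0.85], "rot": [0, 0, 0], "gripper": 0}
    - {"offset": [0, -0.17, 1.0], "rot": [0, 0, 0], "gripper": 0}
    - {"offset": [0, -0.17, 1.0], "rot": [0, 0, 0], "gripper": 0}

```text
time_s: 7.35
eef_pos: [591.9, 135.8, 262.4]
ee_rot: [0.0, 0.712, 0.703, 0.0]
force: [-10.9, -0.2, 10.7]
grip_width: 0.099
grip_force: 80.8
```

Run:
```python
from h import *
cmd([0,-.17,1.0],[0,0,0])
p,r=cmd(); pm,rm,s=pose(); print(p,pm,np.degrees((r.inv()*rm).as_rotvec()),s["force"],s["wrist_torque"])
```

```text
[592.33 135.56 260.49] [591.92 135.75 262.43] [-0.03  0.   -0.02] [-10.93  -0.19  10.72] [-0.05  1.49 -0.01]
```

Call:
step_arm:
  plan:
    - {"offset": [0, 0, 0.12], "rot": [0, 0, 0], "gripper": 0}
    - {"offset": [0, 0, 0.24], "rot": [0, 0, 0], "gripper": 0}
    - {"offset": [0, 0, 0.36], "rot": [0, 0, 0], "gripper": 0}
    - {"offset": [0, 0, 0.48], "rot": [0, 0, 0], "gripper": 0}
    - {"offset": [0, 0, 0.6], "rot": [0, 0, 0], "gripper": 0}
    - {"offset": [0, 0, 0.6], "rot": [0, 0, 0], "gripper": 0}

```text
time_s: 7.95
eef_pos: [592.0, 135.6, 254.2]
ee_rot: [-0.001, 0.712, 0.702, -0.001]
force: [-4.9, 1.0, -0.7]
grip_width: 0.099
grip_force: 79.0
```

Run:
```python
from h import *
cmd([0,0,.6],[0,0,0])
p,r=cmd(); pm,rm,s=pose(); print(p,pm,np.degrees((r.inv()*rm).as_rotvec()),s["force"],s["wrist_torque"])
```

```text
[592.33 135.56 254.49] [592.01 135.64 254.22] [ 0.09  0.   -0.  ] [-4.91  0.99 -0.7 ] [ 0.04  0.84 -0.02]
```

Call:
step_arm:
  plan:
    - {"offset": [0, 0, 0.08], "rot": [0, 0, 0], "gripper": 0}
    - {"offset": [0, 0, 0.16], "rot": [0, 0, 0], "gripper": 0}
    - {"offset": [0, 0, 0.24], "rot": [0, 0, 0], "gripper": 0}
    - {"offset": [0, 0, 0.32], "rot": [0, 0, 0], "gripper": 0}
    - {"offset": [0, 0, 0.32], "rot": [0, 0, 0], "gripper": 0}

```text
time_s: 8.45
eef_pos: [592.0, 135.7, 253.9]
ee_rot: [0.0, 0.712, 0.703, 0.0]
force: [-14.4, -0.9, 17.3]
grip_width: 0.101
grip_force: 82.0
```

Run:
```python
from h import *
cmd([0,0,.32],[0,0,0])
p,r=cmd(); pm,rm,s=pose(); print(p,pm,np.degrees((r.inv()*rm).as_rotvec()),s["force"],s["wrist_torque"])
```

```text
[592.33 135.56 251.29] [591.96 135.66 253.91] [-0.05 -0.01 -0.01] [-14.37  -0.88  17.29] [-0.15  2.11 -0.04]
```

Call:
step_arm:
  plan:
    - {"offset": [0, 0, 0.1], "rot": [0, 0, 0], "gripper": 0}
    - {"offset": [0, 0, 0.2], "rot": [0, 0, 0], "gripper": 0}
    - {"offset": [0, 0, 0.2], "rot": [0, 0, 0], "gripper": 0}

```text
time_s: 8.75
eef_pos: [591.9, 135.7, 253.7]
ee_rot: [0.001, 0.712, 0.703, 0.001]
force: [-18.7, -1.7, 28.3]
grip_width: 0.105
grip_force: 83.6
```

Run:
```python
from h import *
cmd([0,0,.2],[0,0,0])
p,r=cmd(); pm,rm,s=pose(); print(p,pm,np.degrees((r.inv()*rm).as_rotvec()),s["force"],s["wrist_torque"])
d=capture("wrist"); W=wcloud(d,pm,rm); np.savez("pics/w4.npz",W=W,**d)
cv2.imwrite("pics/w4.png",cv2.resize(d["color"][...,::-1],(800,600)))
a=W.reshape(-1,3); a=a[~np.isnan(a[:,0])]
q=a[(a[:,0]>585)&(a[:,0]<605)&(a[:,1]>210)&(a[:,1]<222)&(a[:,2]>180)]
print(q[:,2].max())
for lo in range(110,230,15):
    g=a[(a[:,1]>=lo)&(a[:,1]<lo+15)&(a[:,2]>202)&(a[:,2]<214)&(a[:,0]>575)&(a[:,0]<610)]
    if len(g)>5: print("bar",lo,len(g),np.percentile(g[:,0],[2,98]),g[:,1].max(),np.median(g[:,2]))
g=a[(a[:,1]>208)&(a[:,1]<222)&(a[:,2]>150)&(a[:,2]<185)]
for x in range(470,580,20):
    k=g[(g[:,0]>x)&(g[:,0]<x+20)]
    if len(k)>5: print("arm",x,np.median(k[:,2]))
```

```text
[592.33 135.56 249.29] [591.94 135.71 253.7 ] [-0.14 -0.01 -0.02] [-18.73  -1.69  28.26] [-0.2   2.89 -0.05]
209.911619230075
bar 110 481 [587.38 596.21] 124.99970398653733 208.07333794063211
bar 125 536 [587.57 596.18] 139.99535383870196 208.11982085307488
bar 140 1267 [576.24 608.76] 154.988865997268 208.0280407748379
bar 155 811 [587.47 597.06] 169.9995997743218 208.03929655990618
bar 170 892 [587.66 597.07] 184.98047184472597 208.11220530983041
bar 185 986 [587.78 597.54] 199.9987099438486 208.01172237365375
bar 200 1124 [588.3  605.62] 214.8665006600252 208.03744662273652
bar 215 532 [587.45 606.54] 229.89454207780415 208.2152576896246
arm 470 160.212847160083
arm 490 160.1158613307881
arm 510 160.19103224528058
arm 530 160.24959454357148
arm 550 160.33947792168522
arm 570 164.65477950336182
```

View pics/w4.png

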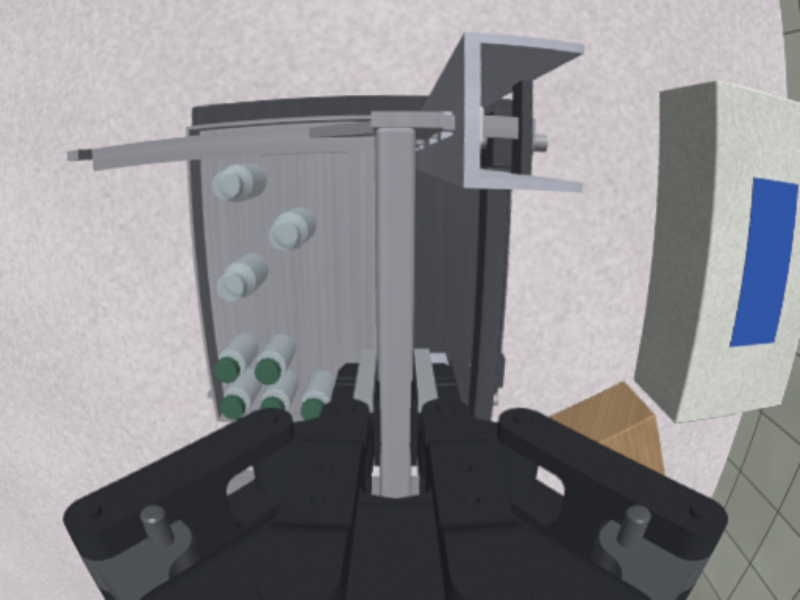

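The bracket sits on the face at the left upright (450,120), level, with its claws at z≈192. All the vials are standing on the tray. I'll relax the press, then tug up gently to check the lock.

Call:
step_arm:
  plan:
    - {"offset": [0, 0, -0.2], "rot": [0, 0, 0], "gripper": 0}
    - {"offset": [0, 0, -0.4], "rot": [0, 0, 0], "gripper": 0}
    - {"offset": [0, 0, -0.5], "rot": [0, 0, 0], "gripper": 0}
    - {"offset": [0, 0, -0.6], "rot": [0, 0, 0], "gripper": 0}
    - {"offset": [0, 0, -0.65], "rot": [0, 0, 0], "gripper": 0}
    - {"offset": [0, 0, -0.65], "rot": [0, 0, 0], "gripper": 0}

```text
time_s: 9.4
eef_pos: [592.0, 135.6, 255.1]
ee_rot: [-0.001, 0.712, 0.702, -0.001]
force: [-5.0, 0.5, -4.7]
grip_width: 0.103
grip_force: 78.2
```

Call:
step_arm:
  plan:
    - {"offset": [0, 0, -0.07], "rot": [0, 0, 0], "gripper": 0}
    - {"offset": [0, 0, -0.14], "rot": [0, 0, 0], "gripper": 0}
    - {"offset": [0, 0, -0.14], "rot": [0, 0, 0], "gripper": 0}

```text
time_s: 9.7
eef_pos: [592.0, 135.5, 255.7]
ee_rot: [-0.001, 0.712, 0.702, -0.001]
force: [-1.6, 2.1, -15.4]
grip_width: 0.104
grip_force: 77.7
```

Run:
```python
from h import *
cmd([0,0,-.79],[0,0,0])
p,r=cmd(); pm,rm,s=pose(); print(p,pm,np.degrees((r.inv()*rm).as_rotvec()),s["force"],s["wrist_torque"])
```

```text
[592.33 135.56 257.19] [592.02 135.55 255.73] [0.15 0.   0.01] [ -1.61   2.11 -15.44] [ 0.13  0.5  -0.  ]
```

Call:
step_arm:
  plan:
    - {"offset": [0, 0, 0.15], "rot": [0, 0, 0], "gripper": 0}
    - {"offset": [0, 0, 0.3], "rot": [0, 0, 0], "gripper": 0}
    - {"offset": [0, 0, 0.45], "rot": [0, 0, 0], "gripper": 0}
    - {"offset": [0, 0, 0.6], "rot": [0, 0, 0], "gripper": 0}
    - {"offset": [0, 0, 0.7], "rot": [0, 0, 0], "gripper": 0}
    - {"offset": [0, 0, 0.7], "rot": [0, 0, 0], "gripper": 0}

```text
time_s: 10.3
eef_pos: [592.3, 135.6, 254.0]
ee_rot: [0.001, 0.712, 0.703, 0.001]
force: [-14.9, -1.0, 12.4]
grip_width: 0.102
grip_force: 82.0
```

Call:
step_arm:
  plan:
    - {"offset": [0, 0, 0.1], "rot": [0, 0, 0], "gripper": 0}
    - {"offset": [0, 0, 0.1], "rot": [0, 0, 0], "gripper": 0}
    - {"offset": [0, 0, -0.15], "rot": [0, 0, 0], "gripper": 0}
    - {"offset": [0, 0, -0.3], "rot": [0, 0, 0], "gripper": 0}
    - {"offset": [0, 0, -0.3], "rot": [0, 0, 0], "gripper": 1.5}
    - {"offset": [0, 0, -0.3], "rot": [0, 0, 0], "gripper": 3.0}
    - {"offset": [0, 0, -0.3], "rot": [0, 0, 0], "gripper": 4.0}
    - {"offset": [0, 0, -0.3], "rot": [0, 0, 0], "gripper": 4.0}
    - {"offset": [0, 0, -0.3], "rot": [0, 0, 0], "gripper": 4.0}
  squeeze: 20

```text
time_s: 11.2
eef_pos: [592.6, 135.5, 253.5]
ee_rot: [0.0, 0.712, 0.702, 0.0]
force: [0.0, 0.4, -1.1]
grip_width: 0.47
grip_force: 0.0
```

Call:
step_arm:
  plan:
    - {"offset": [0, 0, -1.0], "rot": [0, 0, 0], "gripper": 4.0}
    - {"offset": [0, 0, -3.0], "rot": [0, 0, 0], "gripper": 4.0}
    - {"offset": [0, 0, -6.0], "rot": [0, 0, 0], "gripper": 4.0}
    - {"offset": [0, 0, -10.0], "rot": [0, 0, 0], "gripper": 4.0}
    - {"offset": [0, -3, -12.0], "rot": [0, 0, 0], "gripper": 4.0}
    - {"offset": [0, -6, -12.0], "rot": [0, 0, 0], "gripper": 4.0}
    - {"offset": [0, -6, -12.0], "rot": [0, 0, 0], "gripper": 4.0}
    - {"offset": [0, -6, -12.0], "rot": [0, 0, 0], "gripper": 4.0}
    - {"offset": [0, -6, -12.0], "rot": [0, 0, 0], "gripper": 4.0}

```text
time_s: 12.1
eef_pos: [533.0, 136.2, 373.3]
ee_rot: [0.0, 0.712, 0.702, 0.0]
force: [0.3, -0.5, 0.1]
grip_width: 0.47
grip_force: 0.0
```

Run:
```python
from h import *
pm,rm,s=pose(); d=capture("wrist"); W=wcloud(d,pm,rm); print(pm,s["force"])
cv2.imwrite("pics/w5.png",cv2.resize(d["color"][...,::-1],(800,600)))
a=W.reshape(-1,3); a=a[~np.isnan(a[:,0])]
for lo in range(50,230,20):
    g=a[(a[:,1]>=lo)&(a[:,1]<lo+20)&(a[:,2]>200)&(a[:,2]<216)&(a[:,0]>575)&(a[:,0]<601)]
    if len(g)>5: print("bar",lo,len(g),np.percentile(g[:,0],[2,98]),np.median(g[:,2]))
```

```text
[532.98 136.23 373.28] [ 0.28 -0.52  0.13]
bar 90 209 [584.86 594.25] 207.90647514096543
bar 110 295 [585.04 595.18] 207.7074273178711
bar 130 310 [585.28 595.24] 207.9136721671502
bar 150 310 [585.72 595.02] 207.87422446153357
bar 170 329 [585.96 595.45] 207.9772552950306
bar 190 333 [586.31 596.  ] 207.7756500097248
bar 210 169 [585.99 600.32] 207.96975020715487
```

View pics/w5.png

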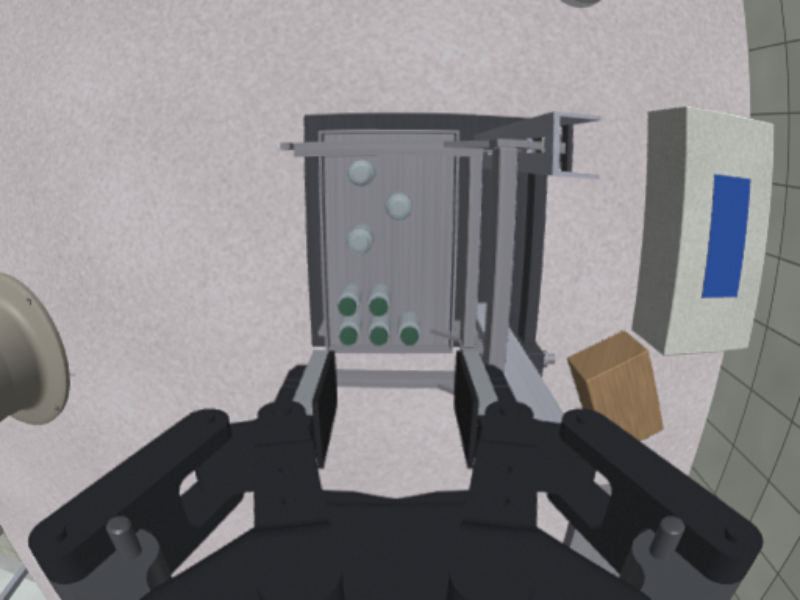

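The bracket hangs level, crossbar at (503,260), with the three loose vials upright at (360,172), (399,205) and (360,238). I'll check its gap to the face in the same view.

Run:
```python
from h import *
pm,rm,s=pose(); d=capture("wrist"); W=wcloud(d,pm,rm); a=W.reshape(-1,3); a=a[~np.isnan(a[:,0])]
f=a[(a[:,0]>596)&(a[:,0]<612)&(a[:,1]>200)&(a[:,1]<232)&(a[:,2]>205)&(a[:,2]<232)&((a[:,1]<210)|(a[:,1]>222))]
print("face x hist",np.percentile(f[:,0],[2,10,25,50,75]))
g=a[(a[:,1]>180)&(a[:,1]<205)&(a[:,2]>204)&(a[:,2]<212)&(a[:,0]>575)&(a[:,0]<605)]
print("bar",np.percentile(g[:,0],[1,99]))
d=np.load("pics/w4.npz"); b=d["W"].reshape(-1,3); b=b[~np.isnan(b[:,0])]
f=b[(b[:,0]>596)&(b[:,0]<612)&(b[:,1]>200)&(b[:,1]<232)&(b[:,2]>205)&(b[:,2]<232)&((b[:,1]<210)|(b[:,1]>222))]
g=b[(b[:,1]>180)&(b[:,1]<205)&(b[:,2]>204)&(b[:,2]<212)&(b[:,0]>575)&(b[:,0]<605)]
print("held: face",np.percentile(f[:,0],[2,10,25,50,75]),"bar",np.percentile(g[:,0],[1,99]))
```

```text
face x hist [605.09 605.3  605.47 605.68 605.93]
bar [585.91 596.31]
held: face [596.07 596.85 605.4  605.64 605.84] bar [587.61 597.58]
```

```bash
python3 -c "
from rig import *
print(finish_job())"
```

```text
the job is handed in; nothing more can be done
None
```

The bracket is hung in the rack's upper place and released; job handed in at about 12 s. It bottomed out at its home height and resisted a 15 N upward tug, so both catches appear locked, though I never read the catch joints directly. The vials are still standing.

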